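Load a battery cell in the contact jig and hold the cam lever at full lift

TASK

Test the orange battery cell: take it from the tray and lay it in the cradle of the contact jig with its plus end (the steel button) towards the post with the red ring, and let go of it while the cam lever is still lying back. Then take the lever by its red grip and swing it up to the cam's highest lift, where the lever stands upright and the cell is pressed between the two contacts, and hold it there for the reading: finish still gripping it. Leave the blue and green cells, the tape roll and the screwdriver as they are.

Things in the scene. Friction and masses are not known exactly. Their poses are not given: they have to be found in the camera images.
- cell: Orange battery cell to be tested, a cylinder 32.4 mm across, 70.5 mm long, about 145 g. Origin mid-axis; axis along its y; plus end at -y (white band, raised steel button 11 mm wide), other end flat. Lies level in one of the tray's V rests, plus end to the tray's -y, axis 40 mm above the table. In tray and cradle the middle 34 mm of its length is free on both sides for fingers from above.
- cell_plus (a point): Centre of the button face at the plus end of the orange cell, on its axis, 35.25 mm from its origin.
- tray: Black plastic cell tray, fixed, 250 mm (x) by 96 mm (y). Origin on the table under its middle. Three V rests at x = -80, 0 and +80 mm, cells lying along its y; floor 6 mm thick; the V combs (at y = -25 and +25 mm, 10 mm thick) carry the cell axes 40 mm above the table.
- jig: Contact jig, fixed; aluminium base 90 (x) by 204 mm (y), top 12 mm above the table. Origin on the table under the cradle's middle. Along its y, axis 52 mm high: fixed contact in a black block with red ring (y -58 to -37, 74 mm high), V cradle, plunger in a black guide (y +46 to +72, 74 mm high), cam lever on its pin (y +108). Grey tester box, 62 mm high, behind (x +120 to +230, y -5 to +175).
- cradle (a point): Place of the cell's middle: on the cell axis in the cradle, 52 mm above the table, halfway between its two grey V saddles (10 mm thick, at y -29 and +29 mm). Axes as the jig's; the cell lies along y, plus end to -y. Free length from y -37 mm (fixed contact) to +42.5 mm (plunger, lever back): 9 mm of play, cell centred at y +2.5 mm; the plunger later pushes it to -1.75 mm.
- contact_post: Brass disc 20 mm across, the fixed contact; origin at the centre of the face that meets the cell's plus end.
- contact_pad: Brass button 12 mm across on the spring-loaded end of the plunger; origin at the centre of its face. The cam pushes it up to 12 mm towards the fixed contact; its own spring then presses the cell with about 8 to 9 N at full lift, and the plunger's return spring pushes back.
- cam_lever (a joint): Angle of the cam lever (rad). 0: lying back level, pointing to the jig's +y, where it starts; grows as the lever swings up towards the cradle. 1.571: upright, highest lift of the eccentric (lift = 12 mm x sine); beyond (to 2.2) the lift falls again. Springs and weight push it off the top either way, so it must be held; swinging it takes under about 5 N.
- lever_pin (a point): The lever's pivot on the axis of its pin: 52 mm above the table, at jig y = +108 mm. The lever turns about the jig's x axis, in the upright plane through the cell's axis.
- grip: Red cylindrical grip, 22 mm in diameter, 64 mm long, sticking out level from the lever's end along the jig's -x (10 to 74 mm from the lever's plane); revolves freely on its spindle. Origin at its middle, 42 mm from the lever's plane and 110 mm from the pin axis: 52 mm above the table lying back (nothing beneath), 162 mm upright. Pinch it from above, fingers closing along the jig's y.
- cell_blue: Blue cell of the same size in another rest of the tray; bystander. Origin at the middle of its axis.
- cell_green: Green cell of the same size in another rest of the tray; bystander. Origin at the middle of its axis.
- tape: Roll of yellow tape lying flat, 96 mm across, 24 mm high; bystander. Origin at the centre of its underside.
- screwdriver: Screwdriver with a red handle, 190 mm long, lying on the table; bystander.
Mind the look-alikes: they are no part of the job. What is meant by the cell is not black or pink, and is the smaller of those in its own colour.

How it is judged:
On the way:
1. the orange cell lies in the cradle, plus end to the fixed contact, let go, the lever still lying back (x of cell in the frame of cradle between -0.004 and 0.004 m and z of cell in the frame of cradle between -0.004 and 0.004 m and y of cell_plus in the frame of cradle below -0.02 m and contact force between the fingers and cell below 0.1 N and linear speed of cell below 0.03 m/s and value of joint cam_lever below 0.35 rad), for 0.2 s.
At the end, for the whole second after the job is handed in: Fingers hold the red grip (over 1 N) and hold the lever within 0.15 rad of upright (1.571), full lift; the orange cell, not touched by the fingers, rests in the cradle (axis within 4 mm across and in height), plus end on the fixed contact, pressed with over 4 N at both contacts (value of joint cam_lever between 1.421 and 1.721 rad and contact force between the fingers and grip above 1 N and contact force between cell and contact_pad above 4 N and contact force between cell and contact_post above 4 N and x of cell in the frame of cradle between -0.004 and 0.004 m and z of cell in the frame of cradle between -0.004 and 0.004 m and y of cell_plus in the frame of cradle below -0.033 m and contact force between the fingers and cell below 0.1 N and linear speed of cell below 0.02 m/s); the arm keeps its last pose, push and grip.
It fails at once if the blue cell is disturbed (moved over 20 mm) (distance of cell_blue from where it was at the start of the episode above 0.02 m).
It fails at once if the green cell is disturbed (moved over 20 mm) (distance of cell_green from where it was at the start of the episode above 0.02 m).
It fails at once if the tape roll is disturbed (moved over 20 mm) (distance of tape from where it was at the start of the episode above 0.02 m).
It fails at once if the screwdriver is disturbed (moved over 20 mm) (distance of screwdriver from where it was at the start of the episode above 0.02 m).
It also fails if it takes over 48 s, if anything falls off the work surface, if the arm or the gripper's body presses on something with over 40 N, if the wrist force passes 120 N, or if a joint passes its speed limit or range.

ROBOT

A 6-joint arm with a two-finger parallel gripper is mounted at the origin on the work surface. World frame = base frame: x ahead of the robot, y to its left, z up, the work surface at z = 0. Lengths are in m, angles in rad, forces in N, time in s.
With the tool pointing down it reaches from about 0.3 to 0.875 m from the base axis. Payload 6.4 kg.
Tool frame: the origin (TCP) lies midway between the tips of the shut fingers; the grasp point (between the pads) lies ctrl.grip_depth behind it (ctrl.grip_depth is the distance from the TCP to the grasp point, in m); x points along the fingers, y is the direction in which the jaws open and shut, and the axes are right-handed (so a half turn about x gives the same grasp; the last joint's range is limited). The gripper opens to 85 mm and grips with 20 to 120 N. Pads are 22 mm wide; open, the fingers measure 114 mm over their backs; the gripper's body (76 mm by 85 mm) begins 54 mm behind the grasp point. The pads swing forward as they close: fully open they stand 13 mm farther back than shut.
Start: joints at [-1.348, 0.181, 1.607, -0, 1.354, -0.206], TCP at [0.239, -0.523, 0.231] pointing down, gripper open.
Joint ranges: [-2.99, 2.99], [-0.89, 2.07], [0.3, 2.58], [-1.14, 4.28], [0, 2.63], [-3.12, 3.12]. Speed limits (rad/s): [2.57, 2.57, 3.01, 3.14, 3.14, 3.14].

INTERFACE

Orientations are given as a unit quaternion [w, x, y, z].
In Python, from bench import ctrl gives the robot as it stands.
- The arm moves only by the tool carry_out, never from a script. Its argument "motion" is one flat list of numbers, 7 for each row, row after row: the turn, a rotation vector about the tool's x, y, z in degrees, then the shift along the tool's x, y, z in m, then the gripper's target within -1 to 1 (shut at 1, half-way at 0, fully open at -1). A call has 1 to 10 rows; each row shifts and turns the pose as measured when the row begins, along the tool's axes as they then stand; what a row does not reach is not made up. A row lasts 1/10 s, in which the tool goes at most 50 mm and 8.59 degrees, less where a joint would pass 70% of its speed; a pose out of reach is approached as far as the arm can. A call with a gripper value outside its range is refused whole. The fingers move at their own pace and stop on an object; the grip force is fixed at half the most. Time passes only in rows, so rows that do not move let the fingers close. It gives the time, the measured TCP pose, the force and the opening at its end, in the units of the state.
- ctrl.get_obs(): the state, without advancing time (a new reading comes with each control period).
- ctrl.camera(name): name is "side" or "top"; returns the picture (384x512x3 uint8, blue, green, red); there is no depth.
- ctrl.camera_params(name): a dict with "mtx" (3x3 intrinsics, pixels), "pose" (4x4, takes a point from camera to world coordinates). Camera axes: x right, y down, z forward; pixel columns grow to the right and rows downward; lengths in m; the calibration is good to about 2 mm. A picture is of the moment at which its call begins. camera_params takes no time and is no camera call.
- ctrl.hand_in(): hands the job in, once; it reports no verdict.
Trained networks look in the newest picture that a camera, given by its name, has taken for a name from the list of things; names that differ only in an ending like _2 or _b are one class to them, and where a whole thing is asked for, a point or a joint stands for the part that bears it (a point fixed in the world has none). Each returns a list of dicts, best first, with "conf" (0 to 1); they miss things now and then, are a little off and sometimes report something else, mostly with a low value. They report only what shows in the picture. A call takes as long as a camera call. They do not tell look-alikes from the thing itself.
- ctrl.boxes_of(camera, thing): "point" ([x, y, z] in m, in the coordinates of the camera as it stood for that picture, good to about 4 mm: the middle of the surface that is visible of it).
- ctrl.trace(camera, thing): "pixels" (384x512 bool, what is visible of it).
- ctrl.landmark_of(camera, thing): "point" ([x, y, z] in m, in the coordinates of the camera as it stood for that picture, good to about 4 mm: a listed point, or the origin of a listed thing).
The state is a dict: "time_s": time; "q": joint angles; "dq": joint speeds; "joint_efforts": joint torques, N m; "eef_pos": TCP position; "eef_rot": TCP orientation; "wrist_force": force on the tool from outside, world axes, zero at the start; "torque": the same for the moment, N m; "opening": opening from 0.0 (shut) to 1.0 (fully open).
Only numpy, scipy, OpenCV 4.12 (cv2) and the standard library are available. Lean on these libraries where they do the work, as an engineer would, in place of code of your own. Each camera call takes 0.05 s, during which the arm holds its last target. There are 200 camera calls.

## Working session

There is one attempt and no reset: what is moved stays moved. The work goes in short steps, Python scripts to look and compute and a tool call to move; the robot and the scene stay as the last step left them, time stands still between calls to the robot, and variables do not carry over. Pictures are saved under pics/ and viewed, about 8 in all and at most 12, crops included, and the job is handed in when it is done.

Besides the shell and the picture viewer there is one more tool, called after "Call:" in YAML: its name, and indented under it one key for each argument. carry_out: Moves the arm, as the interface text tells. Its arguments: {"type":"object","properties":{"motion":{"type":"array"}},"required":["motion"]}

```bash
mkdir -p pics
cat > h.py <<'E'
from bench import ctrl
import numpy as np, cv2
from scipy.spatial.transform import Rotation as R
def w(cam,p):
    P=np.array(ctrl.camera_params(cam)["pose"]); return (P[:3,:3]@np.array(p)+P[:3,3]).round(4)
def lm(cam,t,n=3):
    for d in ctrl.landmark_of(cam,t)[:n]: print(cam,t,round(d["conf"],2),w(cam,d["point"]))
def px(cam,p):
    c=ctrl.camera_params(cam);P=np.linalg.inv(np.array(c["pose"]));q=np.array(c["mtx"])@(P[:3,:3]@np.array(p)+P[:3,3]);return q[:2]/q[2]
def ray(cam,u,v,z):
    c=ctrl.camera_params(cam);P=np.array(c["pose"]);d=P[:3,:3]@np.linalg.inv(np.array(c["mtx"]))@np.array([u,v,1.]);o=P[:3,3]
    return (o+d*(z-o[2])/d[2]).round(4)
E
python3 - <<'E'
from h import *
a=ctrl.camera("top");b=ctrl.camera("side")
cv2.imwrite("pics/t0.png",cv2.resize(a,(800,600)));cv2.imwrite("pics/s0.png",cv2.resize(b,(800,600)))
for c in("top","side"):
  print(c,np.array(ctrl.camera_params(c)["pose"])[:3,3])
  for t in("cell","cell_plus","tray","jig","cradle","contact_post","lever_pin","grip"): lm(c,t)
o=ctrl.get_obs();print(o["time_s"],o["eef_pos"],o["eef_rot"],o["opening"],ctrl.grip_depth)
E
```

```text
top [ 0.31368533 -0.06495595  0.86327612]
top cell 0.85 [ 0.4651 -0.2307  0.0395]
top cell 0.81 [ 0.2202 -0.2753  0.0222]
top cell 0.78 [ 0.5765 -0.0878  0.0169]
top cell_plus 0.92 [ 0.5479 -0.1053  0.0179]
top cell_plus 0.89 [ 0.2687 -0.2846  0.0218]
top cell_plus 0.72 [ 0.4504 -0.26    0.0422]
top tray 0.65 [ 0.5396 -0.2592 -0.0035]
top jig 0.59 [ 0.4824  0.1264 -0.0029]
top cradle 0.56 [ 0.4611 -0.2319  0.039 ]
top cradle 0.29 [ 0.5413 -0.2577  0.0416]
top lever_pin 0.98 [0.5003 0.2338 0.0509]
top grip 0.73 [0.478  0.3496 0.0526]
side [0.39309028 0.75182501 0.77273866]
side cell 0.78 [ 0.5767 -0.0954  0.0166]
side cell 0.74 [ 0.4679 -0.2244  0.0429]
side cell 0.56 [ 0.4547 -0.0808  0.0202]
side cell_plus 0.76 [ 0.5484 -0.111   0.0156]
side cell_plus 0.73 [0.48   0.0892 0.0566]
side cell_plus 0.67 [ 0.5008 -0.0508  0.0216]
side tray 0.82 [ 0.5367 -0.2573 -0.0028]
side tray 0.27 [ 0.4868  0.1321 -0.    ]
side jig 0.96 [0.4838 0.1285 0.002 ]
side jig 0.26 [0.4792 0.0913 0.0555]
side cradle 0.73 [0.4816 0.1225 0.0528]
side contact_post 0.45 [0.4762 0.0921 0.0513]
side lever_pin 0.98 [0.5095 0.238  0.0539]
side grip 0.6 [0.4812 0.125  0.0538]
0.9 [ 0.23910186 -0.52294052  0.23127805] [ 0.150455    0.69091627  0.15045995 -0.6909123 ] 1.000509828757799 0.0187
```

View pics/t0.png

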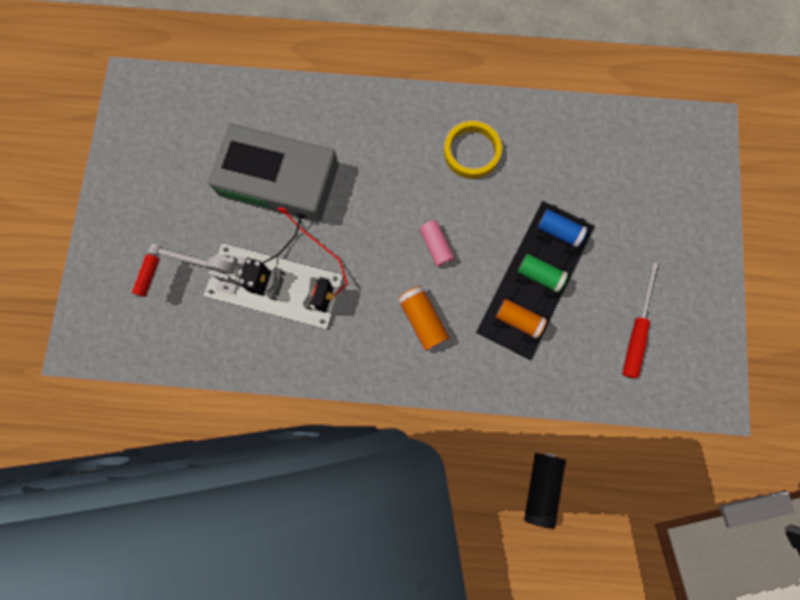

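View pics/s0.png

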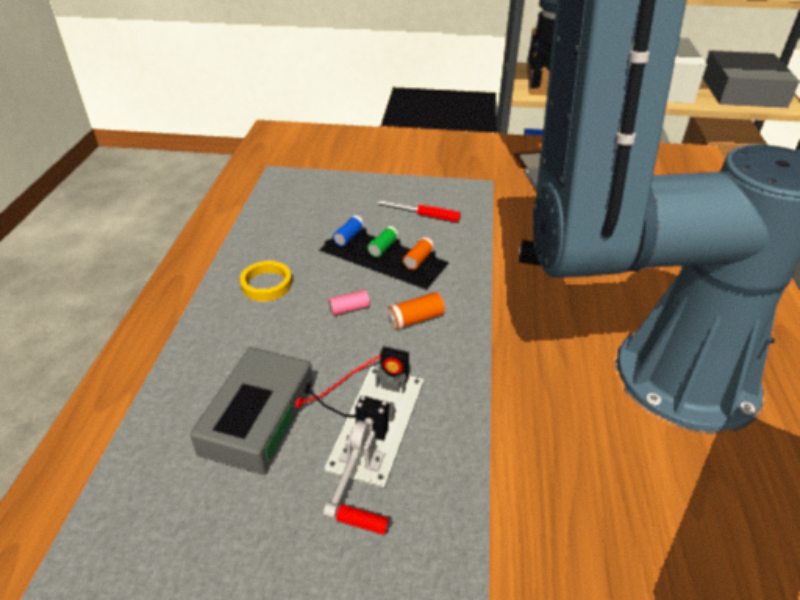

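Run:
```python
from h import *
a=ctrl.camera("top");b=ctrl.camera("side")
# crops: jig top (x 85-225,y150-215), jig side
A=a[145:220,80:230];B=b[215:345,195:275]
A=cv2.resize(A,None,fx=5,fy=5,interpolation=cv2.INTER_CUBIC);B=cv2.resize(B,None,fx=5,fy=5,interpolation=cv2.INTER_CUBIC)
cv2.imwrite("pics/jt.png",A);cv2.imwrite("pics/js.png",cv2.resize(B[:600],None,fx=1,fy=.92))
hsv=cv2.cvtColor(a,cv2.COLOR_BGR2HSV)
pts={}
for n,lo,hi,(x0,x1,y0,y1) in(("o",5,20,(305,360,185,220)),("g",45,80,(325,370,158,192)),("b",100,125,(340,382,128,162))):
    m=cv2.inRange(hsv,(lo,120,50),(hi,255,255));k=np.zeros_like(m);k[y0:y1,x0:x1]=m[y0:y1,x0:x1]
    q=cv2.findNonZero(k);r=cv2.minAreaRect(q);c=q[:,0].mean(0);pts[n]=ray("top",*r[0],.04)
    print(n,len(q),r,pts[n])
d=pts["b"]-pts["o"];print(np.linalg.norm(d),np.degrees(np.arctan2(d[1],d[0])))
m=cv2.inRange(hsv,(0,0,170),(180,40,255));k=np.zeros_like(m);k[150:212,125:225]=m[150:212,125:225]
r=cv2.minAreaRect(cv2.findNonZero(k));box=cv2.boxPoints(r);print([ray("top",*p,.012)[:2] for p in box])
```

```text
o 406 ((333.4000244140625, 203.70001220703125), (31.752164840698242, 14.310833930969238), 26.56505012512207) [ 0.4637 -0.2283  0.04  ]
g 362 ((347.3000183105469, 174.4000244140625), (30.4105224609375, 13.86362075805664), 26.56505012512207) [ 0.5382 -0.2587  0.04  ]
b 370 ((359.800048828125, 145.90003967285156), (29.96331024169922, 14.310833930969238), 26.56505012512207) [ 0.613  -0.2868  0.04  ]
0.1603519254639619 -21.39666317329789
[array([0.4694, 0.2967]), array([0.5592, 0.2878]), array([0.5155, 0.055 ]), array([0.4279, 0.0683])]
```

View pics/jt.png

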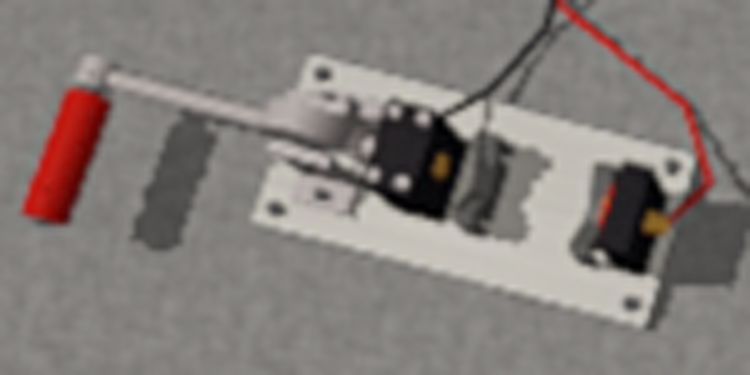

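Run:
```python
from h import *
f=lambda u,v,z: ray("top",80+u/5-.4,145+v/5-.4,z)[:2]
C=[f(*p,.012) for p in((310,55),(697,155),(645,325),(253,220))]
S=[f(*p,.012) for p in((323,75),(673,167),(632,303),(277,208))]
for n,X in(("corner",C),("screw",S)):
    print(n,X,np.mean(X,0)); 
    for a,b in((0,1),(3,2),(0,3),(1,2)):
        d=X[a]-X[b];print(np.linalg.norm(d),np.degrees(np.arctan2(d[1],d[0])))
print("grip",f(66,153,.052))
s=ctrl.camera("side");hsv=cv2.cvtColor(s,cv2.COLOR_BGR2HSV)
m=cv2.inRange(hsv,(0,170,70),(4,255,255))|cv2.inRange(hsv,(172,170,70),(180,255,255));k=np.zeros_like(m);k[315:350,205:260]=m[315:350,205:260]
r=cv2.minAreaRect(cv2.findNonZero(k));print("grip side",r,ray("side",*r[0],.052))
ctrl.camera("top")
for c in("top","side"):
  for t in("cradle","contact_post","contact_pad","lever_pin","grip","jig"): lm(c,t,2)
yaw=np.radians(-14.2)
```

```text
corner [array([0.5511, 0.2541]), array([0.5158, 0.0537]), array([0.4285, 0.0699]), array([0.4643, 0.2695])] [0.489925 0.1618  ]
0.20348525745124632 80.00996233862307
0.2027851079344832 79.8316199322172
0.08815554435201457 -10.06068979532298
0.08879037109957368 -10.512627169921345
screw [array([0.5412, 0.246 ]), array([0.5087, 0.0649]), array([0.4387, 0.0775]), array([0.4713, 0.2585])] [0.489975 0.161725]
0.18399309769662556 79.82606097138395
0.1839123704376625 79.7898940588092
0.07100887268503847 -10.13885588531875
0.07112496045693108 -10.203973721731675
grip [0.482  0.3476]
grip side ((231.28807067871094, 331.6963806152344), (33.31720733642578, 11.396897315979004), 16.927513122558594) [0.4828 0.3494 0.052 ]
top cradle 0.69 [0.4834 0.1248 0.0534]
top contact_post 0.56 [ 0.537  -0.2583 -0.0065]
top contact_pad 0.5 [ 0.619  -0.2865  0.0394]
top lever_pin 0.71 [0.4994 0.2311 0.0482]
top grip 0.84 [0.4753 0.3468 0.0536]
top jig 0.88 [ 0.4855  0.1308 -0.0045]
side cradle 0.74 [4.847e-01 1.297e-01 3.000e-04]
side cradle 0.61 [0.4823 0.1271 0.0538]
side contact_post 0.53 [0.4769 0.0907 0.0578]
side lever_pin 0.9 [0.5031 0.2351 0.0534]
side grip 0.55 [0.4774 0.3473 0.0509]
side grip 0.16 [ 0.4841  0.1293 -0.0009]
side jig 0.79 [ 0.4855  0.1301 -0.0032]
side jig 0.53 [ 0.4884 -0.4224 -0.0014]
```

View pics/js.png

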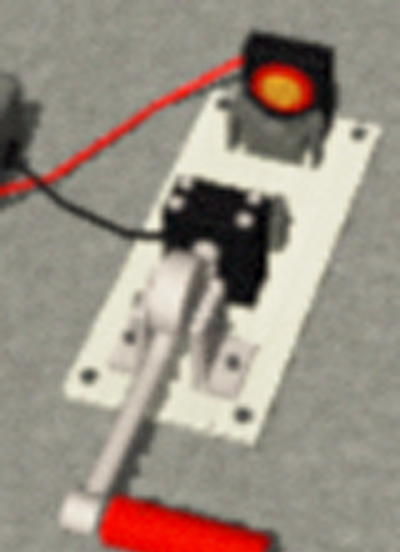

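```bash
cat >> h.py <<'E'
def obs():
    o=ctrl.get_obs();q=o["eef_rot"];return o,R.from_quat([q[1],q[2],q[3],q[0]])
def goal(p,yaw):  # grasp point p (m), jaw direction yaw (deg)
    o,r=obs();best=None
    for s in(0,180):
        a=np.radians(yaw+s);y=np.array([np.cos(a),np.sin(a),0]);x=np.array([0,0,-1.]);M=np.c_[x,y,np.cross(x,y)]
        rv=(r.inv()*R.from_matrix(M)).as_rotvec(degrees=True)
        tcp=np.array(p)+x*ctrl.grip_depth;d=r.inv().apply(tcp-o["eef_pos"])
        print("yaw",yaw+s,"turn",rv.round(1),"shift",d.round(4))
    m=r.as_matrix();print("tool y",m[:,1].round(3),"z",m[:,2].round(3),"tcp",np.round(o["eef_pos"],4),"q",np.round(o["q"],2),"t",o["time_s"],"F",np.round(o["wrist_force"],1),"open",round(o["opening"],3))
E
python3 - <<'E'
from h import *
goal((.4635,-.2295,.12),-21.4)
E
```

```text
yaw -21.4 turn [-44.  -0.   0.] shift [ 0.13   -0.1736 -0.3261]
yaw 158.6 turn [136.   0.   0.] shift [ 0.13   -0.1736 -0.3261]
tool y [ 0.416 -0.909 -0.   ] z [-0.909 -0.416 -0.   ] tcp [ 0.2391 -0.5229  0.2313] q [-1.35  0.18  1.61  0.    1.35 -0.21] t 1.7 F [-0.4  1.1  0.1] open 0.999
```

Call:
carry_out:
  motion: [0,0,0,0,-0.0193,-0.0362,-1,0,0,0,0,-0.0193,-0.0362,-1,0,0,0,0,-0.0193,-0.0362,-1,0,0,0,0,-0.0193,-0.0362,-1,0,0,0,0,-0.0193,-0.0362,-1,0,0,0,0,-0.0193,-0.0362,-1,0,0,0,0,-0.0193,-0.0362,-1,0,0,0,0,-0.0193,-0.0362,-1,0,0,0,0,-0.0193,-0.0362,-1]

```text
time_s: 2.6
eef_pos: [0.4687, -0.2246, 0.2317]
eef_rot: [0.148, 0.692, 0.145, -0.691]
wrist_force: [0.2, -0.3, 0.6]
opening: 1.002
```

Call:
carry_out:
  motion: [-7.4,0,0,0.015,0,0,-1,-7.4,0,0,0.015,0,0,-1,-7.4,0,0,0.015,0,0,-1,-7.4,0,0,0.015,0,0,-1,-7.4,0,0,0.015,0,0,-1,-7.4,0,0,0.015,0,0,-1,0,0,0,0,0,0,-1]

```text
time_s: 3.3
eef_pos: [0.4738, -0.2188, 0.1404]
eef_rot: [0.412, 0.578, 0.406, -0.576]
wrist_force: [0.1, -0.0, -0.3]
opening: 0.997
```

Run:
```python
from h import *
goal((.4635,-.2295,.039),-21.4)
a=ctrl.camera("top");b=ctrl.camera("side")
cv2.imwrite("pics/g1.png",np.hstack([cv2.resize(a[110:230,290:410],(400,400),interpolation=2),cv2.resize(b[100:220,190:310],(400,400),interpolation=2)]))
```

```text
yaw -21.4 turn [ 2.   0.2 -0.4] shift [ 0.1201 -0.0071  0.0131]
yaw 158.6 turn [-178.     0.7    0.3] shift [ 0.1201 -0.0071  0.0131]
tool y [ 0.943 -0.331  0.008] z [-0.332 -0.943  0.003] tcp [ 0.4738 -0.2188  0.1404] q [-0.66  0.16  1.83 -0.    1.15 -0.32] t 3.3 F [ 0.1 -0.  -0.3] open 0.997
```

View pics/g1.png

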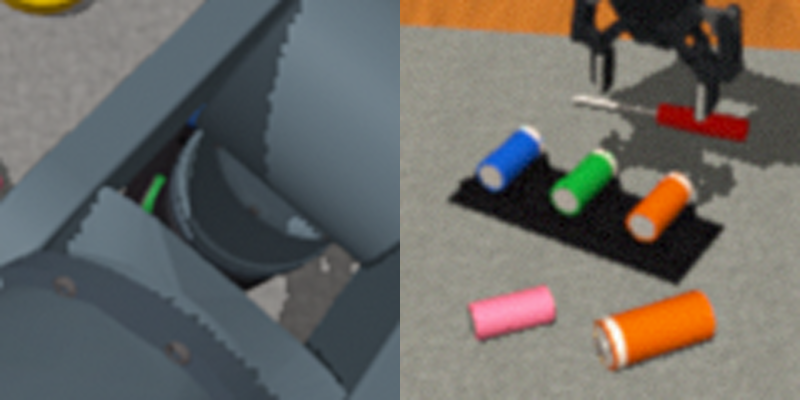

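Call:
carry_out:
  motion: [2,0.2,-0.4,0,-0.0071,0.0131,-1,0,0,0,0.03,0,0,-1,0,0,0,0.03,0,0,-1,0,0,0,0,0,0,-1]

```text
time_s: 3.8
eef_pos: [0.4654, -0.2351, 0.0869]
eef_rot: [0.397, 0.589, 0.388, -0.587]
wrist_force: [-1.2, 0.4, -0.2]
opening: 0.999
```

Run:
```python
from h import *
goal((.4635,-.2295,.039),-21.4)
```

```text
yaw -21.4 turn [-1.1  0.2 -0.7] shift [ 0.0665 -0.0048 -0.0047]
yaw 158.6 turn [178.9  -1.2  -0.4] shift [ 0.0665 -0.0048 -0.0047]
tool y [ 0.924 -0.383  0.013] z [-0.383 -0.924  0.004] tcp [ 0.4654 -0.2351  0.0869] q [-0.7   0.24  1.86  0.    1.03 -0.3 ] t 3.8 F [-1.2  0.4 -0.2] open 0.999
```

Call:
carry_out:
  motion: [-1.1,0.2,-0.7,0.015,-0.003,-0.0047,-1,0,0,0,0.018,0,0,-1,0,0,0,0.018,0,0,-1,0,0,0,0.008,0,0,-1,0,0,0,0,0,0,-1]

```text
time_s: 4.3
eef_pos: [0.4671, -0.2333, 0.0311]
eef_rot: [0.4, 0.585, 0.395, -0.584]
wrist_force: [-0.0, -0.4, 0.3]
opening: 1.001
```

Run:
```python
from h import *
goal((.4635,-.2295,.039),-21.4)
b=ctrl.camera("side")
cv2.imwrite("pics/g2.png",cv2.resize(b[110:200,190:310],(800,600),interpolation=2))
```

```text
yaw -21.4 turn [-0.2  0.2 -0.4] shift [ 0.0108 -0.0049 -0.0022]
yaw 158.6 turn [179.8  -0.6  -0.2] shift [ 0.0108 -0.0049 -0.0022]
tool y [ 0.93  -0.369  0.007] z [-0.369 -0.93   0.003] tcp [ 0.4671 -0.2333  0.0311] q [-0.69  0.34  1.87 -0.    0.92 -0.31] t 4.3 F [-0.  -0.4  0.3] open 1.001
```

View pics/g2.png

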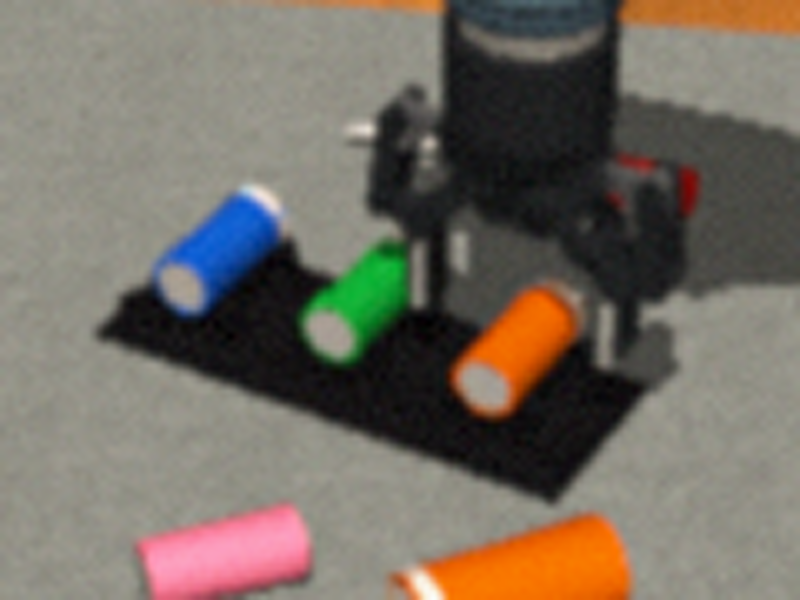

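Call:
carry_out:
  motion: [0,0.2,-0.4,0.002,-0.0055,-0.003,-1,0,0,0,0.009,0,0,-1,0,0,0,0,0,0,-1,0,0,0,0,0,0,1,0,0,0,0,0,0,1,0,0,0,0,0,0,1,0,0,0,0,0,0,1,0,0,0,0,0,0,1,0,0,0,0,0,0,1,0,0,0,0,0,0,1]

```text
time_s: 5.35
eef_pos: [0.4645, -0.2294, 0.0233]
eef_rot: [0.398, 0.586, 0.396, -0.585]
wrist_force: [0.1, -0.2, 0.6]
opening: 0.36
```

Call:
carry_out:
  motion: [0,0,0,-0.02,0,0,1,0,0,0,-0.03,0,0,1,0,0,0,-0.03,0,0,1,0,0,0,-0.03,0,0,1,0,0,0,-0.03,0,0,1,0,0,0,0,0,0,1]

```text
time_s: 5.95
eef_pos: [0.4627, -0.2281, 0.1657]
eef_rot: [-0.397, -0.585, -0.398, 0.585]
wrist_force: [0.3, 0.1, -1.0]
opening: 0.357
```

Run:
```python
from h import *
goal((.4844,.129,.12),-10.2)
```

```text
yaw -10.2 turn [-11.4  -0.1   0.1] shift [ 0.0649 -0.1112 -0.34  ]
yaw 169.8 turn [1.686e+02 2.000e-01 1.000e-01] shift [ 0.0649 -0.1112 -0.34  ]
tool y [ 0.93  -0.368 -0.002] z [-0.368 -0.93  -0.001] tcp [ 0.4627 -0.2281  0.1657] q [-0.69  0.12  1.82  0.    1.21 -0.31] t 5.95 F [ 0.3  0.1 -1. ] open 0.357
```

Call:
carry_out:
  motion: [0,0,0,0,-0.0139,-0.0425,1,0,0,0,0,-0.0139,-0.0425,1,0,0,0,0,-0.0139,-0.0425,1,0,0,0,0,-0.0139,-0.0425,1,0,0,0,0,-0.0139,-0.0425,1,0,0,0,0,-0.0139,-0.0425,1,0,0,0,0,-0.0139,-0.0425,1,-5.7,0,0,0,-0.0139,-0.0425,1,-5.7,0,0,0.02,0,0,1,0,0,0,0.02,0,0,1]

```text
time_s: 6.95
eef_pos: [0.4831, 0.1423, 0.1177]
eef_rot: [-0.454, -0.541, -0.456, 0.541]
wrist_force: [-0.4, -0.4, -1.2]
opening: 0.362
```

Run:
```python
from h import *
goal((.4844,.129,.053),-10.2)
b=ctrl.camera("side")
cv2.imwrite("pics/p1.png",cv2.resize(b[180:330,180:330],(600,600),interpolation=2))
lm("side","cell",4)
lm("side","cell_plus",4)
```

```text
yaw -10.2 turn [ 0.3 -0.   0.1] shift [0.0834 0.0038 0.0129]
yaw 169.8 turn [-1.797e+02 -2.000e-01 -1.000e-01] shift [0.0834 0.0038 0.0129]
tool y [ 0.985 -0.171 -0.002] z [-0.171 -0.985 -0.001] tcp [0.4831 0.1423 0.1177] q [0.05 0.16 1.88 0.   1.1  0.22] t 6.95 F [-0.4 -0.4 -1.2] open 0.362
side cell 0.81 [ 0.4574 -0.0766  0.0201]
side cell 0.68 [ 0.2212 -0.2725  0.0237]
side cell 0.61 [0.4788 0.111  0.134 ]
side cell 0.6 [ 0.5769 -0.0951  0.0152]
side cell_plus 0.72 [ 0.5009 -0.0486  0.0186]
side cell_plus 0.7 [ 0.2713 -0.2802  0.0243]
side cell_plus 0.65 [0.4765 0.1124 0.136 ]
```

View pics/p1.png

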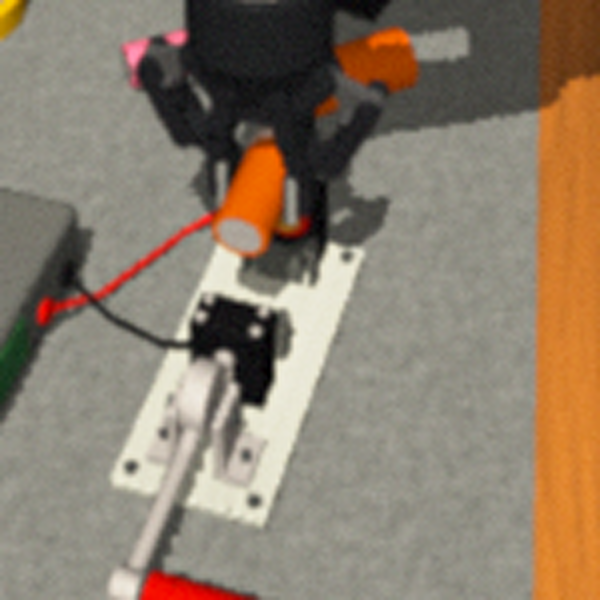

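Run:
```python
from h import *
g=np.array([.4831,.1423,.1364]);y=np.array([.174,.985,0])
for z in(.131,.136,.141):
    e=ray("side",240.1,239.1,z)-g;print(z,"along",(e@y).round(4),"lateral",(e@np.array([.985,-.174,0])).round(4))
print("pred",px("side",g+.03525*y))
b=ctrl.camera("side");hsv=cv2.cvtColor(b,cv2.COLOR_BGR2HSV);m=cv2.inRange(hsv,(0,0,110),(180,70,230))[228:250,230:254]
print((m>0).astype(int).tolist().__str__().replace("], [","\n").replace(", ",""))
```

```text
0.131 along 0.0376 lateral -0.0002
0.136 along 0.042 lateral -0.0017
0.141 along 0.0461 lateral -0.0033
pred [240.30252507 236.5709622 ]
[[000001100000000000000011
000001000000000000000011
100000000000000000000011
100000000000000000000011
110000000000000000000011
100000000000000000000011
000000000000000000000011
000000111110000000000001
000000111111100000000000
111001111111110000000000
111100111111111000000000
111100111111111000000000
111110001111111000000000
111110000111110000000000
111110000000000000000000
111100001100000000000000
111100000110000000000000
111000000110000000000000
111000100110000000000000
111000000110000000000000
110000000110110000000000
110000000111111100000000]]
```

Call:
carry_out:
  motion: [0.3,0,0,0.02,0.0034,0.015,1,0,0,0,0.01,0,0,1,0,0,0,0,0,0,1]

```text
time_s: 7.45
eef_pos: [0.4866, 0.1236, 0.0906]
eef_rot: [0.451, 0.545, 0.451, -0.544]
wrist_force: [-0.7, -0.1, -1.0]
opening: 0.362
```

Run:
```python
from h import *
goal((.4841,.127,.0545),-10.2)
```

```text
yaw -10.2 turn [-0.5 -0.1 -0.1] shift [ 0.0548 -0.0032 -0.0028]
yaw 169.8 turn [ 1.795e+02 -1.000e-01  1.000e-01] shift [ 0.0548 -0.0032 -0.0028]
tool y [ 0.982 -0.186  0.001] z [-0.186 -0.982 -0.002] tcp [0.4866 0.1236 0.0906] q [0.01 0.2  1.9  0.   1.04 0.2 ] t 7.45 F [-0.7 -0.1 -1. ] open 0.362
```

Call:
carry_out:
  motion: [-0.4,0,0,0,-0.0028,-0.0025,1,0,0,0,0.016,0,0,1,0,0,0,0.012,0,0,1,0,0,0,0,0,0,1]

```text
time_s: 7.85
eef_pos: [0.4871, 0.1274, 0.0656]
eef_rot: [0.454, 0.546, 0.452, -0.541]
wrist_force: [0.2, 0.3, -1.2]
opening: 0.361
```

Run:
```python
from h import *
goal((.4841,.127,.0545),-10.2)
b=ctrl.camera("side");a=ctrl.camera("top")
cv2.imwrite("pics/p2.png",np.hstack([cv2.resize(b[210:290,200:280],(400,400),interpolation=2),cv2.resize(a[145:225,140:220],(400,400),interpolation=2)]))
```

```text
yaw -10.2 turn [-0.2 -0.2 -0.4] shift [ 0.0298 -0.0031  0.001 ]
yaw 169.8 turn [179.8  -0.7   0.3] shift [ 0.0298 -0.0031  0.001 ]
tool y [ 0.984 -0.18   0.007] z [-0.18  -0.984 -0.003] tcp [0.4871 0.1274 0.0656] q [0.02 0.24 1.91 0.   0.98 0.2 ] t 7.85 F [ 0.2  0.3 -1.2] open 0.361
```

View pics/p2.png

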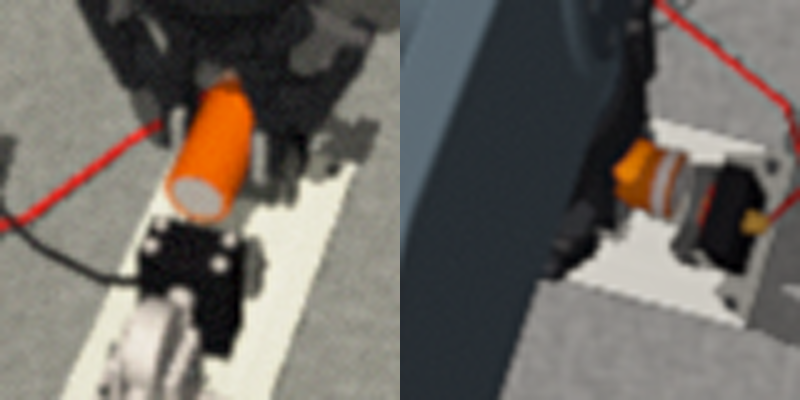

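Run:
```python
from h import *
O=np.array([.4836,.1265]);X=np.array([.984,-.177]);Y=np.array([.177,.984])
f=lambda p:[round(float((p[:2]-O)@v),4) for v in(X,Y)]
print("now plus (button)",f(ray("top",140+287/5-.4,145+190/5-.4,.0823)),"flat",f(ray("side",200+197/5-.4,210+197/5-.4,.0823)),"grasp",f(np.array([.4871,.1274])))
# red ring/post top inner edge, guide inner top edge
for n,c,u,v,z in(("post top near-inner","top",140+(725-400)/5-.4,145+155/5-.4,.074),("post top inner2","top",140+(705-400)/5-.4,145+235/5-.4,.074)):print(n,f(ray(c,u,v,z)))
for u,v in((155,222),(235,232)):print("guide inner top",f(ray("side",200+u/5-.4,210+v/5-.4,.074)))
```

```text
now plus (button) [0.0011, -0.0348] flat [0.0041, 0.0406] grasp [0.0033, 0.0015]
post top near-inner [0.023, -0.0448]
post top inner2 [-0.0155, -0.047]
guide inner top [0.0198, 0.0533]
guide inner top [-0.0162, 0.048]
```

Call:
carry_out:
  motion: [0,-0.2,-0.4,0.006,-0.003,0.001,1,0,0,0,0.006,0,0,1,0,0,0,0,0,0,1]

```text
time_s: 8.25
eef_pos: [0.4858, 0.1271, 0.0553]
eef_rot: [0.454, 0.544, 0.452, -0.542]
wrist_force: [0.0, -0.5, -1.3]
opening: 0.357
```

Run:
```python
from h import *
goal((.4841,.127,.0545),-10.2)
```

```text
yaw -10.2 turn [-0.2 -0.  -0.2] shift [ 0.0195 -0.0017  0.0004]
yaw 169.8 turn [179.8  -0.4   0. ] shift [ 0.0195 -0.0017  0.0004]
tool y [ 0.984 -0.18   0.004] z [-0.18  -0.984 -0.   ] tcp [0.4858 0.1271 0.0553] q [ 0.02  0.26  1.92 -0.    0.96  0.2 ] t 8.25 F [ 0.  -0.5 -1.3] open 0.357
```

Call:
carry_out:
  motion: [0,0,-0.2,0.005,-0.0017,0.0005,1,0,0,0,0.006,0,0,1,0,0,0,0.005,0,0,1,0,0,0,0.002,0,0,1,0,0,0,0,0,0,1]

```text
time_s: 8.75
eef_pos: [0.4841, 0.1269, 0.0358]
eef_rot: [0.453, 0.543, 0.453, -0.543]
wrist_force: [-0.6, -0.1, 1.9]
opening: 0.364
```

Run:
```python
from h import *
goal((.4841,.127,.0545),-10.2)
```

```text
yaw -10.2 turn [-0.2 -0.  -0. ] shift [ 0.     -0.     -0.0001]
yaw 169.8 turn [ 1.798e+02 -1.000e-01  1.000e-01] shift [ 0.     -0.     -0.0001]
tool y [ 0.984 -0.18   0.001] z [-0.18  -0.984 -0.001] tcp [0.4841 0.1269 0.0358] q [0.02 0.29 1.92 0.   0.92 0.2 ] t 8.75 F [-0.6 -0.1  1.9] open 0.364
```

Call:
carry_out:
  motion: [0,0,0,0,0,0,0,0,0,0,0,0,0,-0.5,0,0,0,0,0,0,-1,0,0,0,0,0,0,-1,0,0,0,0,0,0,-1,0,0,0,0,0,0,-1]

```text
time_s: 9.35
eef_pos: [0.4852, 0.1269, 0.0368]
eef_rot: [0.453, 0.544, 0.452, -0.542]
wrist_force: [0.6, 0.3, 0.1]
opening: 0.996
```

Call:
carry_out:
  motion: [0,0,0,-0.015,0,0,-1,0,0,0,-0.02,0,0,-1,0,0,0,-0.03,0,0,-1,0,0,0,-0.03,0,0,-1,0,0,0,-0.03,0,0,-1,0,0,0,0,0,0,-1]

```text
time_s: 9.95
eef_pos: [0.4835, 0.1267, 0.1652]
eef_rot: [-0.452, -0.543, -0.453, 0.543]
wrist_force: [0.6, 0.4, -0.0]
opening: 0.997
```

Run:
```python
from h import *
# lying-back grip: jig (-.042,.218)
O=np.array([.4838,.1265]);X=np.array([.984,-.177]);Y=np.array([.177,.984])
g=O-.042*X+.218*Y;print("grip",g)
goal((*g,.13),79.8)
b=ctrl.camera("side")
cv2.imwrite("pics/p3.png",cv2.resize(b[190:310,180:300],(600,600),interpolation=2))
lm("side","cell");lm("side","cell_plus")
```

```text
grip [0.481058 0.348446]
yaw 79.8 turn [-90.2  -0.1   0. ] shift [ 0.054  -0.0422 -0.2176]
yaw 259.8 turn [89.8  0.   0.1] shift [ 0.054  -0.0422 -0.2176]
tool y [ 0.984 -0.18  -0.001] z [-0.18  -0.984 -0.   ] tcp [0.4835 0.1267 0.1652] q [0.02 0.09 1.86 0.   1.2  0.2 ] t 9.95 F [ 0.6  0.4 -0. ] open 0.997
side cell 0.78 [0.4844 0.1301 0.0542]
side cell 0.63 [ 0.2208 -0.2731  0.0244]
side cell 0.49 [ 0.5779 -0.0937  0.0153]
side cell_plus 0.82 [0.4792 0.0982 0.0522]
side cell_plus 0.81 [ 0.5012 -0.0484  0.0191]
side cell_plus 0.58 [ 0.2734 -0.2812  0.0251]
```

View pics/p3.png

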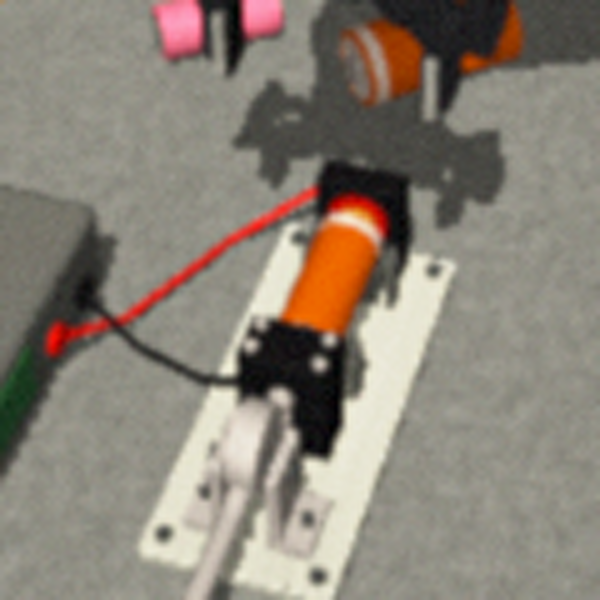

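Call:
carry_out:
  motion: [0,0,0,0,-0.007,-0.0363,-1,0,0,0,0,-0.007,-0.0363,-1,0,0,0,0,-0.007,-0.0363,-1,0,0,0,0,-0.007,-0.0363,-1,0,0,0,0,-0.007,-0.0363,-1,0,0,0,0,-0.007,-0.0363,-1,-8,0,0,0,0,0,-1,-8,0,0,0,0,0,-1,-8,0,0,0,0,0,-1,-8,0,0,0,0,0,-1]

```text
time_s: 11.1
eef_pos: [0.4674, 0.3534, 0.139]
eef_rot: [0.579, 0.382, 0.597, -0.404]
wrist_force: [-0.1, -0.4, 0.6]
opening: 1.003
```

Call:
carry_out:
  motion: [-8,0,0,0,0,0,-1,-8,0,0,0,0,0,-1,-8,0,0,0,0,0,-1,-8,0,0,0,0,0,-1,-8,0,0,0,0,0,-1,-8,0,0,0,0,0,-1,-6,0,0,0,0,0,-1,0,0,0,0,0,0,-1]

```text
time_s: 11.9
eef_pos: [0.4572, 0.3486, 0.1205]
eef_rot: [0.681, 0.057, 0.726, -0.079]
wrist_force: [-0.8, 0.6, -0.2]
opening: 0.994
```

Run:
```python
from h import *
goal((.4811,.3485,.052),79.8)
```

```text
yaw 79.8 turn [-0.8 -3.5  2.1] shift [0.0854 0.0077 0.0288]
yaw 259.8 turn [179.1   3.3   5.5] shift [0.0854 0.0077 0.0288]
tool y [ 0.19   0.981 -0.037] z [ 0.979 -0.192 -0.061] tcp [0.4572 0.3486 0.1205] q [ 0.44  0.35  1.64  0.01  1.22 -0.94] t 11.9 F [-0.8  0.6 -0.2] open 0.994
```

Call:
carry_out:
  motion: [-0.8,-3.5,2.1,0,0.007,0.028,-1,0,0,0,0,0,0,-1,0,0,0,0,0,0,-1]

```text
time_s: 12.2
eef_pos: [0.4834, 0.349, 0.114]
eef_rot: [0.702, 0.065, 0.706, -0.067]
wrist_force: [-0.5, -0.5, 0.3]
opening: 1.0
```

Run:
```python
from h import *
goal((.4811,.3485,.052),79.8)
```

```text
yaw 79.8 turn [-0.5 -0.4  0.2] shift [ 0.0807 -0.0006 -0.0017]
yaw 259.8 turn [179.5   0.3   0.6] shift [ 0.0807 -0.0006 -0.0017]
tool y [ 0.185  0.983 -0.004] z [ 0.983 -0.185 -0.006] tcp [0.4834 0.349  0.114 ] q [ 0.43  0.36  1.64  0.    1.15 -0.96] t 12.2 F [-0.5 -0.5  0.3] open 1.0
```

Call:
carry_out:
  motion: [-0.5,-0.4,0.2,0.02,-0.0006,-0.0017,-1,0,0,0,0.025,0,0,-1,0,0,0,0.02,0,0,-1,0,0,0,0.01,0,0,-1,0,0,0,0,0,0,-1]

```text
time_s: 12.7
eef_pos: [0.4779, 0.3485, 0.0357]
eef_rot: [0.702, 0.064, 0.706, -0.066]
wrist_force: [-0.1, -0.4, 0.7]
opening: 1.003
```

Run:
```python
from h import *
goal((.4811,.3485,.052),79.8)
b=ctrl.camera("side")
cv2.imwrite("pics/l1.png",cv2.resize(b[240:384,160:304],(600,600),interpolation=2))
```

```text
yaw 79.8 turn [-0.4 -0.3  0.2] shift [0.0024 0.0006 0.0032]
yaw 259.8 turn [179.6   0.3   0.5] shift [0.0024 0.0006 0.0032]
tool y [ 0.184  0.983 -0.004] z [ 0.983 -0.184 -0.006] tcp [0.4779 0.3485 0.0357] q [ 0.43  0.46  1.68  0.    1.   -0.96] t 12.7 F [-0.1 -0.4  0.7] open 1.003
```

View pics/l1.png

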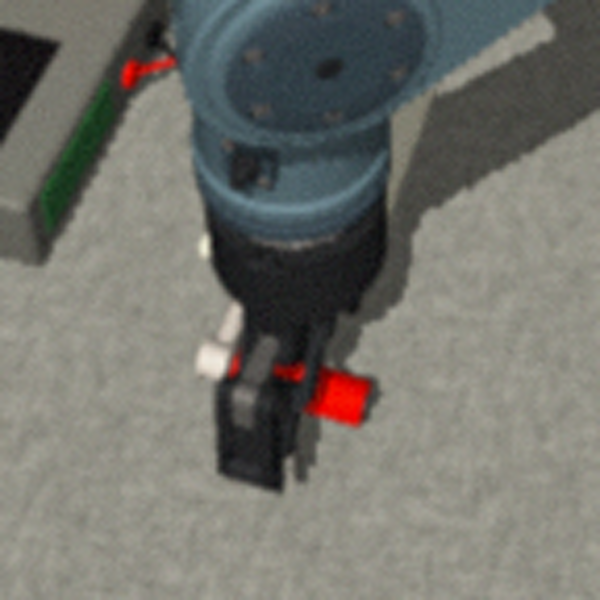

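Call:
carry_out:
  motion: [0,0,0,0.0024,0.0006,0.002,-1,0,0,0,0,0,0,1,0,0,0,0,0,0,1,0,0,0,0,0,0,1,0,0,0,0,0,0,1,0,0,0,0,0,0,1,0,0,0,0,0,0,1,0,0,0,0,0,0,1,0,0,0,0,0,0,1]

```text
time_s: 13.65
eef_pos: [0.4827, 0.3487, 0.0382]
eef_rot: [0.704, 0.064, 0.704, -0.066]
wrist_force: [0.2, -0.7, -1.5]
opening: 0.234
```

Run:
```python
from h import *
goal((.4811,.3485,.052),79.8)
```

```text
yaw 79.8 turn [-0.4 -0.   0.2] shift [ 0.0049 -0.0005 -0.0015]
yaw 259.8 turn [1.796e+02 2.000e-01 1.000e-01] shift [ 0.0049 -0.0005 -0.0015]
tool y [ 0.183  0.983 -0.003] z [ 0.983 -0.183 -0.001] tcp [0.4827 0.3487 0.0382] q [ 0.43  0.46  1.67 -0.    1.01 -0.96] t 13.65 F [ 0.2 -0.7 -1.5] open 0.234
```

Call:
carry_out:
  motion: [0,0,0,-0.0144,-0.0009,0,1,0,0,0,-0.0141,-0.0028,0,1,0,0,0,-0.0136,-0.0046,0,1,0,0,0,-0.0129,-0.0064,0,1,0,0,0,0,0,0,1]

```text
time_s: 14.15
eef_pos: [0.4797, 0.3321, 0.0968]
eef_rot: [0.704, 0.063, 0.705, -0.067]
wrist_force: [-0.3, -1.9, -2.0]
opening: 0.233
```

```bash
cat >> h.py <<'E'
def sw():
    o,r=obs();p=o["eef_pos"];Y=np.array([.177,.984]);X=np.array([.984,-.177]);O=np.array([.4838,.1265])
    d=p[:2]-O;y=d@Y-.108;z=p[2]-.0382
    m=r.as_matrix();print("jig x",(d@X).round(4),"y-pin",y.round(4),"z",z.round(4),"ang",np.degrees(np.arctan2(z,y)).round(1),"rad",np.hypot(y,z).round(4),"F",np.round(o["wrist_force"],1),"open",round(o["opening"],3),"t",o["time_s"],"tool x",m[:,0].round(3),"y",m[:,1].round(3))
E
python3 -c "
from h import *
sw()"
```

```text
jig x -0.0405 y-pin 0.0936 z 0.0586 ang 32.0 rad 0.1104 F [-0.3 -1.9 -2. ] open 0.233 t 14.15 tool x [-0.002 -0.005 -1.   ] y [ 0.183  0.983 -0.005]
```

Call:
carry_out:
  motion: [0,0,0,-0.0114,-0.0087,0,1,0,0,0,-0.0104,-0.0099,0,1,0,0,0,-0.0092,-0.0111,0,1,0,0,0,-0.0075,-0.0123,0,1,0,0,0,0,0,0,1]

```text
time_s: 14.65
eef_pos: [0.4713, 0.2857, 0.1382]
eef_rot: [0.704, 0.063, 0.704, -0.068]
wrist_force: [1.2, -1.8, -4.7]
opening: 0.236
```

```bash
python3 -c "
from h import *
sw()"
```

```text
jig x -0.0405 y-pin 0.0464 z 0.1 ang 65.1 rad 0.1103 F [ 1.2 -1.8 -4.7] open 0.236 t 14.65 tool x [-0.001 -0.006 -1.   ] y [ 0.184  0.983 -0.007]
```

Call:
carry_out:
  motion: [0,0,0,-0.0052,-0.0142,0,1,0,0,0,-0.0031,-0.0131,0,1,0,0,0,-0.0013,-0.0095,0,1,0,0,0,0,-0.003,0,1,0,0,0,0,0,0,1]

```text
time_s: 15.15
eef_pos: [0.4632, 0.2412, 0.1483]
eef_rot: [0.704, 0.064, 0.704, -0.068]
wrist_force: [3.0, -0.4, -7.6]
opening: 0.231
```

```bash
python3 -c "
from h import *
sw()"
```

```text
jig x -0.0406 y-pin 0.0012 z 0.1101 ang 89.4 rad 0.1101 F [ 3.  -0.4 -7.6] open 0.231 t 15.15 tool x [ 0.    -0.006 -1.   ] y [ 0.185  0.983 -0.006]
```

Call:
carry_out:
  motion: [0,0,0,0,0,0,1,0,0,0,0,0,0,1,0,0,0,0,0,0,1,0,0,0,0,0,0,1,0,0,0,0,0,0,1]

```text
time_s: 15.65
eef_pos: [0.4633, 0.2416, 0.1483]
eef_rot: [0.704, 0.064, 0.704, -0.067]
wrist_force: [4.1, -1.4, -6.8]
opening: 0.237
```

Run:
```python
from h import *
sw()
b=ctrl.camera("side");a=ctrl.camera("top")
cv2.imwrite("pics/e1.png",np.hstack([cv2.resize(b[190:310,180:300],(400,400),interpolation=2),cv2.resize(a[130:230,120:220],(400,400),interpolation=2)]))
lm("side","cell");lm("top","cell");lm("top","cell_plus");lm("side","cam_lever",2)
```

```text
jig x -0.0406 y-pin 0.0016 z 0.1101 ang 89.1 rad 0.1101 F [ 4.1 -1.4 -6.8] open 0.237 t 15.65 tool x [ 0.001 -0.006 -1.   ] y [ 0.184  0.983 -0.005]
side cell 0.82 [ 0.2191 -0.2719  0.0237]
side cell 0.65 [ 0.5771 -0.0946  0.0154]
side cell 0.53 [ 0.4539 -0.0769  0.0219]
top cell 0.71 [ 0.2184 -0.2757  0.0262]
top cell 0.67 [0.483  0.1201 0.0527]
top cell 0.65 [ 0.5755 -0.0892  0.0172]
top cell_plus 0.96 [0.4767 0.0883 0.0521]
top cell_plus 0.77 [ 0.5001 -0.0526  0.0237]
top cell_plus 0.6 [ 0.5477 -0.1056  0.0162]Traceback (most recent call last):
  File "<stdin>", line 5, in <module>
  File "h.py", line 7, in lm
    for d in ctrl.landmark_of(cam,t)[:n]: print(cam,t,round(d["conf"],2),w(cam,d["point"]))
             ~~~~~~~~~~~~~~~~^^^^^^^
ValueError: it knows: cell, cell_blue, cell_green, cell_plus, contact_pad, contact_post, cradle, grip, jig, lever_pin, screwdriver, tape, tray
```

View pics/e1.png

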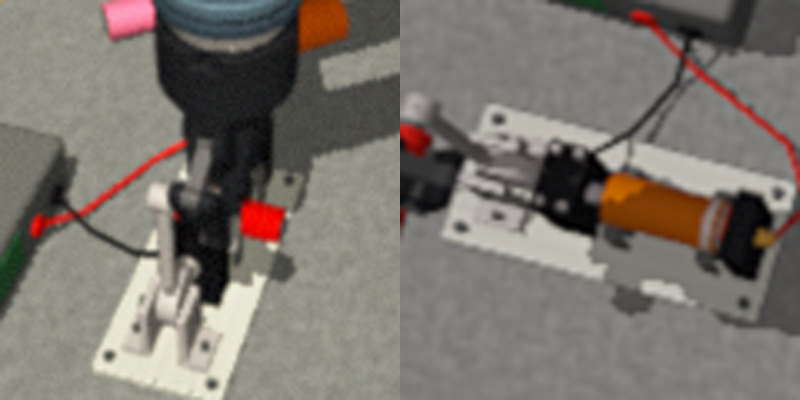

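The picture shows the lever upright with the grip between the fingers. The cell is seated against the red-ring post, with the plunger on its flat end.

```bash
python3 -c "
from h import *
print(ctrl.hand_in());sw()"
```

```text
the job is handed in; nothing more can be done
None
the job is handed in; nothing more can be done
```

I took the orange cell from the tray and laid it in the jig cradle with its plus end to the red-ring post. I let go of it with the lever still lying back. Then I gripped the red grip, swung the lever upright and handed the job in while still holding it, at about 15.8 s.

**Last checks:**
- **Lever:** about 89° (1.555 rad), worked out from the measured arm position. It held there through a 0.5 s pause.
- **Grip:** the fingers stopped at 0.237 opening on the grip, about 20 mm by the nominal scale against its 22 mm diameter.
- **Cell:** the top camera put its plus end within about 2 mm of the fixed contact. In the picture it was seated in the cradle with the plunger touching its flat end.

**Not checked:**
- The contact forces on the cell cannot be read; I infer them from the lever being at full lift.
- I did not measure the bystanders again after the moves.
- The hand-in reports no verdict. My attempt to read the arm state after it was refused.
- A last network query for the cam lever failed because that name is not known to the networks.

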